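# Close the sliding jaw of the appraisal vise on the largest weight

### The job

Stand the largest of the three nickel weights upright on the vise bed, centred across the width of the brass jaws, let go of it, then slide the vise's moving jaw by its upright grip tab until the weight is gently but fully closed between both jaws, with no play left. The lamp bar hangs low over the vise, so come in under it with the tool leaning back; do not bump the lamp, do not bang or squeeze the weight hard, and leave the other things on the table undisturbed.

Things in the scene. Friction and masses are not known exactly. Their poses are not given: they have to be found in the camera images.
- vise: Dark cast-iron quick-slide vise, bolted down. Origin: centre of its underside on the table, midway between fixed jaw and fully open moving jaw. Front (-x) faces the robot, z up, the jaw slides along y. Base 12 mm thick: x -55 to +95, y -145 to +145 mm; body 66 (x) by 270 mm (y).
- vise_bed (a point): Point on the vise's flat bed, 60 mm above the table, over the vise origin; axes as the vise. Fixed brass jaw face: plane y = +50 mm from here, 40 mm wide in x (centred on x = 0), 20 mm high, iron block behind it to y = +90. Moving brass jaw face: plane y = -50 mm + jaw joint, same width and height.
- lamp: Aluminium lamp bar over the vise, fixed to it; same origin and axes as the vise. Bar: x +15 to +45, y -130 to +130 mm, 168 to 190 mm above the table, on one 12 mm post at x = +78, y = 0. An upright gripper at the jaws would hit it: lean the tool back to the vise's front, 30 to 45 degrees from vertical, fingers pointing down and to +x.
- jaw (a joint): Position of the moving jaw along the vise's +y, m: 0 = fully open (100 mm between jaw faces), grows as it closes; gap = 0.100 - value. It slides with about 4 N and stays where it is left. It can push the standing weight along the bed until that meets the fixed jaw.
- jaw_grip (a point): On the moving jaw's grip tab: dark steel, upright, 12 mm thick in the vise's y, 22 mm wide in x. Point: middle of the tab, 48 mm behind the moving jaw face, 100 mm above the table. Tab top 112 mm, the carriage it rises from 72 mm above the table (28 mm wide in x, reaching 22 mm beyond the tab). Axes as the vise.
- weight_large: The largest of three nickel-plated cylindrical weights with a knob on top, 500 g: body 38 mm diameter, 48 mm high, knob 20 mm diameter, top at 64 mm. Origin: centre of its underside, z up. Stands on the table at the start.
- weight_middle: Middle weight, same shape, 200 g: 29 mm diameter, 43 mm high with knob. Origin: centre of its underside. A bystander.
- weight_small: Smallest weight, same shape, 100 g: 23 mm diameter, 34 mm high with knob. Origin: centre of its underside. A bystander.
- compass: Silver pocket compass lying flat, 48 mm diameter, 17 mm high, with a small bow ring towards its +x. Origin: centre of underside. A bystander.
- ring_box: Burgundy plastic ring box 52 x 52 x 40 mm. Origin: centre of underside. A bystander.
- mirror: Tortoiseshell hand mirror lying glass up, 222 mm long, 10 mm thick; round head 110 mm across centred 70 mm along its +x, handle to -x. Origin: on the underside, between handle and head. A bystander.
- loupe: Black eye loupe, 32 mm diameter, 29 mm high. Origin: centre of underside. A bystander.
- pen: Black pen lying along its x, 140 mm long, 12 mm high. Origin: on the table under its middle. A bystander.
Mind the look-alikes: they are no part of the job. Leave any green or purple look-alike of the weight_large alone.

How it is judged:
By the outcome, as a careful person would: the job done as asked, in the order asked, and still so for the second after the job is handed in, with the robot touching nothing.
It also fails if it takes over 48 s, if anything falls off the work surface, if the arm or the gripper's body presses on something with over 40 N, if the wrist force passes 120 N, or if a joint passes its speed limit or range.

### The arm

A 7-joint arm with a two-finger parallel gripper is mounted at the origin on the work surface. World frame = base frame: x ahead of the robot, y to its left, z up, the work surface at z = 0. Lengths are in m, angles in rad, forces in N, time in s.
With the tool pointing down it reaches from about 0.425 to 0.95 m from the base axis. Payload 4.7 kg.
Tool frame: the origin (TCP) lies between the finger pads; the fingertips stand 14 mm ahead of it and the grasp point (between the pads) lies 5 mm behind it; z points along the fingers, y is the line along which they close (so a half turn about z gives the same grasp; the last joint's range is limited). The gripper opens to 85 mm and grips with 20 to 120 N. Pads are 22 mm wide; open, the fingers measure 114 mm over their backs; the gripper's body (76 mm by 85 mm) begins 54 mm behind the grasp point. The pads swing forward as they close: fully open they stand 13 mm farther back than shut.
Start: joints at [-0.029, 0.469, -0.049, 1.532, 0.024, 1.141, -0.082], TCP at [0.675, 0, 0.245] pointing down, gripper open.
Joint ranges: [-2.59, 2.59], [-0.33, 1.99], [-1.39, 1.29], [0.1, 2.45], [-1.04, 4.18], [0.21, 1.99], [-2.66, 2.66]. Speed limits (rad/s): [2.57, 2.57, 3.14, 3.14, 3.14, 3.14, 3.14].

### API

Orientations are given as a unit quaternion [w, x, y, z].
In Python, from rig import manip gives the robot as it stands. The module is installed in compiled form; this text tells all that it offers. Calls block until the motion is done:
- manip.move_pose(position, orientation): joint-space move of the TCP to a pose.
- manip.movel(position, ori=None, v=0.15, contact_N=None): straight line of the TCP; ori=None keeps the orientation; v is the mean speed in m/s. With contact_N (N) it stops when the force on the tool has changed by that much, and returns True; else False.
- manip.move_j(angles): joint-space move.
- manip.move_gripper(opening, grasp_force=None): opening from 0.0 (shut) to 1.0 (fully open); grasp_force is the grip in N (None keeps the last); returns when the fingers have stopped.
- manip.dwell(seconds).
- manip.ik(position, orientation): joint angles nearest the present ones, or None.
- manip.grab_frame(name): name is "scene" or "side" or "wrist"; returns the picture (420x560x3 uint8, red, green, blue); there is no depth.
- manip.calibration(name): a dict with "camera_matrix" (3x3 intrinsics, pixels), "dist" ([k1, k2, p1, p2, k3] as OpenCV has them; the pictures are not rectified), "R" (3x3) and "t" (3): a world point X has camera coordinates R X + t; the wrist camera has in their place "tool_from_camera" (4x4, takes a point from camera to tool coordinates, whose origin is the TCP and whose axes are the flange's). Camera axes: x right, y down, z forward; pixel columns grow to the right and rows downward; lengths in m; the calibration is good to about 2 mm. A picture is of the moment at which its call begins: read the wrist's pose just before it. calibration takes no time and is no camera call.
A pose or a line that the arm cannot do raises manip.MotionError and nothing moves.
- manip.close_job(): hands the job in; it is judged then, once.
Readings, each from a call of its own:
- manip.read_clock(): time.
- manip.read_joint_positions(): joint angles.
- manip.read_joint_vel(): joint speeds.
- manip.read_tau(): joint torques, N m.
- manip.read_position(): TCP position.
- manip.read_tool_rot(): TCP orientation.
- manip.read_force(): force on the tool from outside, world axes, zero at the start.
- manip.read_moment(): the same for the moment, N m.
- manip.read_grip_width(): opening from 0.0 (shut) to 1.0 (fully open).
- manip.read_grasp_force(): force on a finger pad.
Only numpy, scipy, OpenCV 4.12 (cv2) and the standard library are available. Lean on these libraries where they do the work, as an engineer would, in place of code of your own. Each camera call takes 0.05 s, during which the arm holds its last target. There are 200 camera calls.

## Working session

There is one attempt and no reset: what is moved stays moved. The work goes in short steps, each a Python script; the robot and the scene stay as the last script left them, time stands still between calls to the robot, and variables do not carry over. Pictures are saved under pics/ and viewed, at most 13 in all, crops included, and the job is handed in when it is done.

```bash
mkdir -p pics; python3 - <<'E'
from rig import manip
import cv2,numpy as np
for n in("scene","side"):
    f=manip.grab_frame(n); cv2.imwrite(f"pics/{n}0.png",cv2.resize(f[:,:,::-1],(800,600),interpolation=cv2.INTER_CUBIC)); 
    cv2.imwrite(f"pics/{n}0_raw.png",f[:,:,::-1])
    c=manip.calibration(n);print(n,c)
print(manip.calibration("wrist"),manip.read_clock(),manip.read_tool_rot())
E
```

```text
scene {'camera_matrix': array([[394.90810321,   0.        , 273.07609362],
       [  0.        , 394.90810321, 210.90417495],
       [  0.        ,   0.        ,   1.        ]]), 'dist': array([-0.00453935,  0.        ,  0.        ,  0.        ,  0.        ]), 'R': array([[ 0.4351131 ,  0.90029945,  0.0117257 ],
       [ 0.75445238, -0.35745592, -0.55047877],
       [-0.49140431,  0.248367  , -0.83476682]]), 't': array([-0.21309038, -0.35747199,  1.39058896])}
side {'camera_matrix': array([[510.11732041,   0.        , 278.01215883],
       [  0.        , 510.11732041, 209.23225055],
       [  0.        ,   0.        ,   1.        ]]), 'dist': array([-0.12156584,  0.        ,  0.        ,  0.        ,  0.        ]), 'R': array([[ 0.80893304, -0.58767029, -0.0164614 ],
       [-0.4557417 , -0.60915222, -0.64902472],
       [ 0.37138504,  0.53251968, -0.7605892 ]]), 't': array([-0.44113698,  0.28400327,  1.64041093])}
{'camera_matrix': array([[302.15910482,   0.        , 282.47381235],
       [  0.        , 302.15910482, 210.63506494],
       [  0.        ,   0.        ,   1.        ]]), 'dist': array([-0.06106936,  0.        ,  0.        ,  0.        ,  0.        ]), 'tool_from_camera': array([[-8.49197970e-05, -9.51188357e-01, -3.08610924e-01,
         7.93266192e-02],
       [ 9.99999661e-01,  1.71880375e-04, -8.04930613e-04,
        -1.46693707e-04],
       [ 8.18684788e-04, -3.08610888e-01,  9.51188020e-01,
        -1.30074742e-01],
       [ 0.00000000e+00,  0.00000000e+00,  0.00000000e+00,
         1.00000000e+00]])} 0.1 [-6.14950322e-04  7.07107147e-01  7.07105843e-01 -6.57453362e-04]
```

View pics/scene0.png

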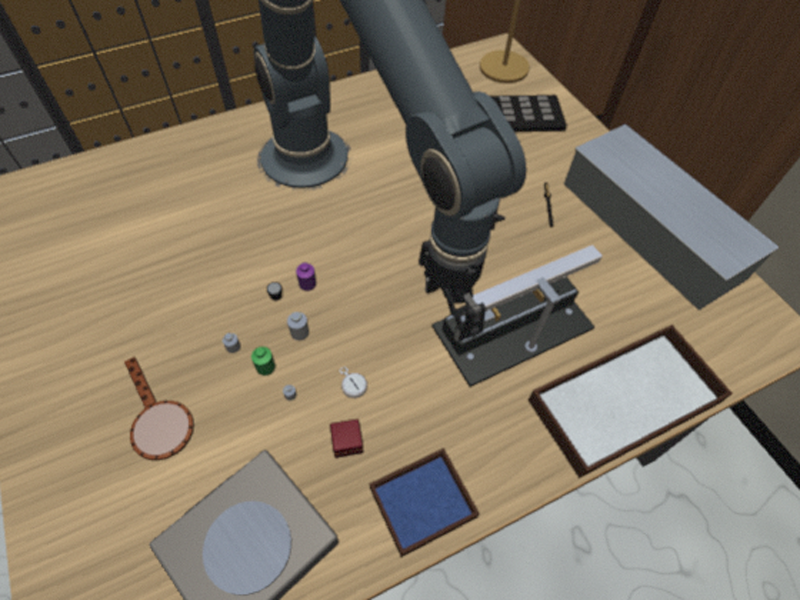

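View pics/side0.png

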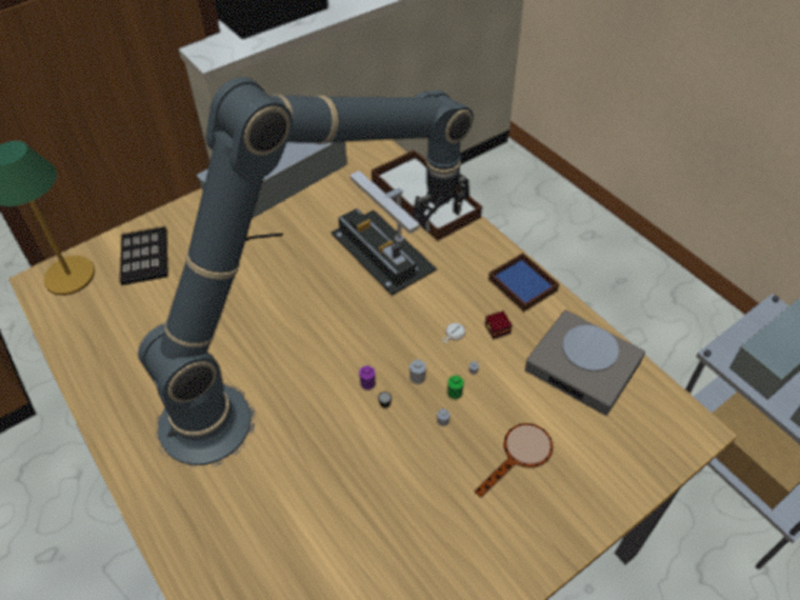

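The scene view shows the nickel large weight at (298,325), with a green look-alike at (263,360) and a purple one at (306,276). The vise is at about (515,330). In the side view the weight is at (418,372) and the vise at (383,245). I'll enlarge both.

```bash
python3 - <<'E'
import cv2,numpy as np
def crop(n,x,y,w,h,s):
    f=cv2.imread(f"pics/{n}0_raw.png")[y:y+h,x:x+w]; f=cv2.resize(f,None,fx=s,fy=s,interpolation=cv2.INTER_CUBIC)
    for k in range(0,w,10): cv2.putText(f,str(x+k),(k*s,8),0,.3,(0,255,255),1); cv2.line(f,(k*s,10),(k*s,16),(0,255,255),1)
    for k in range(0,h,10): cv2.putText(f,str(y+k),(0,k*s+4),0,.3,(0,255,255),1); cv2.line(f,(20,k*s),(26,k*s),(0,255,255),1)
    return f
a=crop("side",225,115,85,95,6); b=crop("side",245,240,48,48,6)
o=np.zeros((570,800,3),np.uint8); o[:,:510]=a; o[:288,510:798]=b; cv2.imwrite("pics/c_side.png",o)
a=crop("scene",285,165,140,110,5); b=crop("scene",150,180,95,110,1)
cv2.imwrite("pics/c_scene.png",a)
E
```

```text
(no output)
```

View pics/c_side.png

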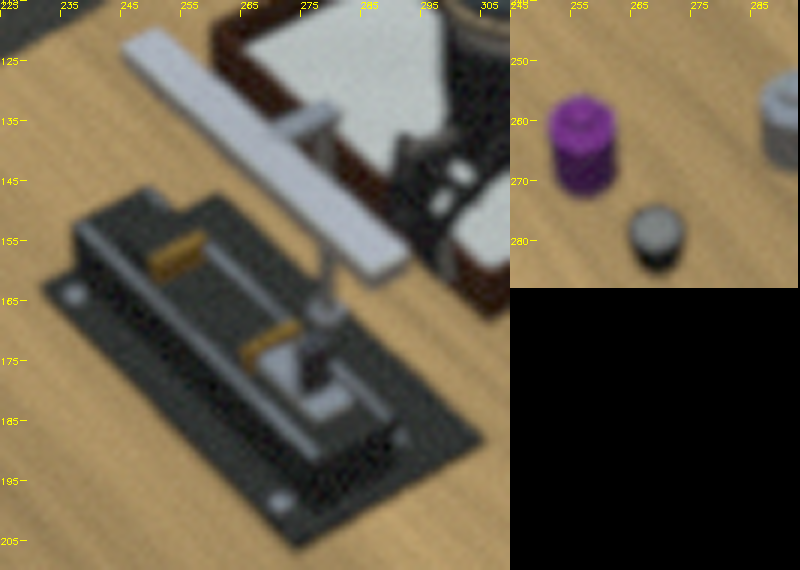

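View pics/c_scene.png

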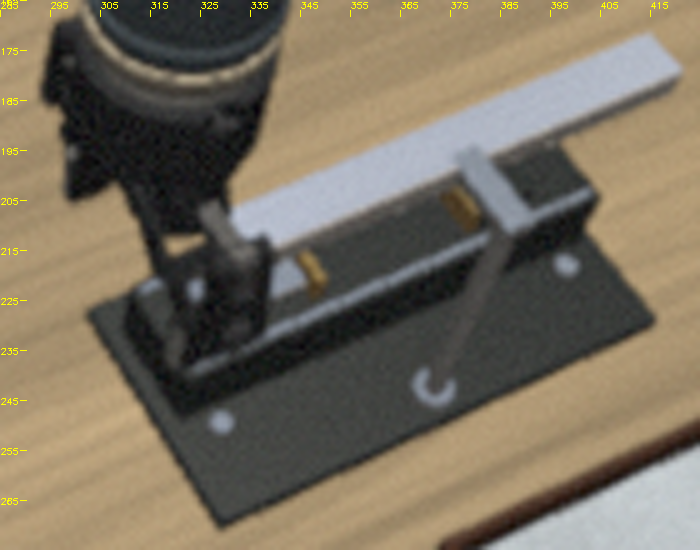

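The side crop shows the vise base corners at raw (274.5,206.5), (232,163) and (305.7,188), plus the tab, the brass faces and the bar ends. The scene crop shows the base corners at (302.6,228), (329,270) and (416,229). I'll fit the vise pose from these points, triangulate the weight, then look with the wrist camera.

```bash
cat > h.py <<'E'
from rig import manip
import cv2,numpy as np
from scipy.optimize import least_squares
from scipy.spatial.transform import Rotation as Ro
C={n:manip.calibration(n) for n in("scene","side","wrist")}
def RT(n):
    c=C[n]
    if n!="wrist": return c["R"],c["t"]
    T=np.eye(4);T[:3,:3]=Ro.from_quat(np.roll(manip.read_tool_rot(),-1)).as_matrix();T[:3,3]=manip.read_position()
    M=np.linalg.inv(T@c["tool_from_camera"]);return M[:3,:3],M[:3,3]
def proj(n,X,rt=None):
    R,t=rt or RT(n)
    return cv2.projectPoints(np.atleast_2d(np.float64(X)),cv2.Rodrigues(R)[0],t,C[n]["camera_matrix"],C[n]["dist"])[0][:,0]
def onplane(n,uv,z,rt=None):
    R,t=rt or RT(n)
    p=cv2.undistortPoints(np.float64([[uv]]),C[n]["camera_matrix"],C[n]["dist"])[0,0]
    d=R.T@np.array([*p,1]);o=-R.T@t
    return o+d*(z-o[2])/d[2]
def W(v,p):
    v=np.atleast_2d(v);c,s=np.cos(p[2]),np.sin(p[2])
    return np.c_[p[0]+c*v[:,0]-s*v[:,1],p[1]+s*v[:,0]+c*v[:,1],v[:,2]]
def quat(yaw,lean,flip=0):
    # tool z: down tilted toward +x(vise) by lean; tool y along vise y (flip: pi about z)
    c,s=np.cos(yaw),np.sin(yaw)
    z=np.array([np.sin(lean)*c,np.sin(lean)*s,-np.cos(lean)]);y=np.array([-s,c,0.])*(-1 if flip else 1)
    q=Ro.from_matrix(np.c_[np.cross(y,z),y,z]).as_quat();return np.roll(q,1)
E
cat > m.py <<'E'
from h import *
obs=[("side",(-.055,-.145,.006),(274.5,206.5)),("side",(-.055,.145,.012),(232,163.3)),("side",(.095,-.145,.012),(305.7,188)),
("side",(.015,.13,.19),(245,122.5)),("side",(.045,-.13,.19),(293.7,156.2)),("side",(.015,-.13,.19),(287,160.5)),
("scene",(.095,-.145,.006),(329.2,270)),("scene",(.095,.145,.012),(416,229.3)),("scene",(-.055,-.145,.012),(302.6,228)),
("scene",(.015,.13,.19),(415.5,171.6)),("scene",(.045,.13,.19),(421,177.5))]
f=lambda p:np.concatenate([(proj(n,W(v,p))[0]-u) for n,v,u in obs])
r=least_squares(f,[.75,.1,0],loss="soft_l1");print(r.x,np.round(f(r.x).reshape(-1,2),1).tolist())
tab=lambda j:W((0,-.098+j,.112),r.x)
for j in(0,.01,.02): print("tab",j,proj("side",tab(j)),"face",proj("side",W((0,-.05+j,.08),r.x)))
print("fixed face",proj("side",W((0,.05,.08),r.x)))
k={"side":(292.6,254.5),"scene":(208.6,221.5)}
w=least_squares(lambda X:np.concatenate([proj(n,X)[0]-u for n,u in k.items()]),[.6,-.2,.06]);print("knob",w.x,w.fun)
E
python3 m.py
```

```text
[0.61954247 0.19702098 0.01567068] [[0.0, 0.2], [-1.1, -1.4], [0.6, -0.8], [-0.3, -0.4], [0.1, 0.3], [-0.0, -0.4], [-0.6, 1.6], [0.7, -0.5], [-1.3, -1.1], [-1.1, -0.8], [0.9, 1.7]]
tab 0 [[278.35353684 172.61441373]] face [[270.70814031 171.38578961]]
tab 0.01 [[276.69299903 171.05688147]] face [[269.11301272 169.87317203]]
tab 0.02 [[275.04211616 169.50858343]] face [[267.52699226 168.36932983]]
fixed face [[255.15994086 156.64784368]]
knob [ 0.46781551 -0.18522643  0.05693149] [-0.81061569 -0.56764025 -0.50742042  0.6312844 ]
```

```bash
python3 - <<'E'
from h import *
for n,uv,z in [("weight",(298,317),.064),("green",(263,352),.064),("purple",(306,267),.064),("mid",(231,336),.043),("small",(290,387),.034),("loupe",(275,287),.029),("compass",(354,384),.017),("bow",(344,371),.01),("box",(346,425),.04)]:
    print(n,np.round(onplane("scene",np.array(uv)*.7,z),3))
w=[.468,-.185]; V=[.6195,.197,.0157]
for a in(35,40,42):
  for yaw in(-.6,-.37,0.,.0157,.3):
    out=[]
    for fl in(0,1):
      q=quat(yaw,np.radians(a),fl);zt=Ro.from_quat(np.roll(q,-1)).as_matrix()[:,2]
      for P in(np.array([*w,.034]),np.array([*w,.034])-.1*zt,np.array([*w,.2]),W((0,.004,.094),V)[0],W((-.12,.004,.11),V)[0],W((0,-.098,.1),V)[0],W((-.12,-.098,.11),V)[0]):
        j=manip.ik(P.tolist(),q.tolist()); out.append("-" if j is None else "Y%.1f"%j[6])
    print(a,yaw,out)
E
```

```text
weight [ 0.472 -0.184  0.064]
green [ 0.515 -0.268  0.064]
purple [ 0.369 -0.129  0.064]
mid [ 0.444 -0.311  0.043]
small [ 0.586 -0.247  0.034]
loupe [ 0.363 -0.197  0.029]
compass [ 0.622 -0.138  0.017]
bow [ 0.587 -0.143  0.01 ]
box [ 0.697 -0.185  0.04 ]
35 -0.6 ['-', '-', 'Y0.2', 'Y-0.4', 'Y-0.7', 'Y-0.4', 'Y-0.7', '-', '-', '-', 'Y-2.3', 'Y2.3', 'Y-2.4', 'Y2.3']
35 -0.37 ['-', '-', 'Y0.4', 'Y-0.4', 'Y-0.6', 'Y-0.4', 'Y-0.7', '-', '-', '-', 'Y-2.1', 'Y2.4', 'Y2.7', 'Y2.5']
35 0.0 ['-', '-', '-', 'Y-0.4', 'Y-0.7', 'Y-0.3', 'Y-1.0', '-', '-', 'Y-0.2', '-', 'Y2.4', 'Y2.6', 'Y2.2']
35 0.0157 ['-', '-', 'Y2.6', 'Y-0.4', 'Y-0.7', 'Y-0.2', 'Y-0.9', '-', '-', 'Y-0.2', '-', 'Y2.4', 'Y2.6', 'Y2.1']
35 0.3 ['Y0.7', '-', 'Y2.5', 'Y-0.2', 'Y-0.3', 'Y0.2', 'Y-0.2', 'Y-2.4', '-', 'Y0.1', '-', 'Y2.4', '-', 'Y2.4']
40 -0.6 ['-', '-', 'Y-0.3', 'Y-0.6', 'Y-0.8', 'Y-0.6', 'Y-0.9', '-', '-', '-', 'Y-2.5', 'Y2.2', 'Y2.4', 'Y2.2']
40 -0.37 ['-', '-', 'Y-0.1', 'Y-0.6', 'Y-0.8', 'Y-0.8', 'Y-0.9', '-', '-', '-', 'Y2.5', 'Y2.3', 'Y2.3', 'Y2.1']
40 0.0 ['-', '-', '-', 'Y-1.1', 'Y-1.1', 'Y-0.3', '-', '-', '-', '-', 'Y2.0', 'Y2.0', 'Y2.1', '-']
40 0.0157 ['-', '-', '-', 'Y-1.1', 'Y-1.1', 'Y-0.3', '-', '-', '-', '-', 'Y2.0', 'Y2.0', 'Y2.1', '-']
40 0.3 ['Y0.5', '-', '-', 'Y-0.1', 'Y-0.4', 'Y-0.0', '-', 'Y1.7', '-', 'Y0.1', 'Y2.2', 'Y2.2', 'Y2.5', '-']
42 -0.6 ['-', '-', 'Y-0.5', 'Y-0.6', 'Y-0.9', 'Y-0.7', 'Y-0.9', '-', '-', '-', 'Y2.4', 'Y2.2', 'Y2.4', 'Y2.2']
42 -0.37 ['-', '-', '-', 'Y-0.7', 'Y-0.9', 'Y-1.0', 'Y-1.0', '-', '-', '-', 'Y2.4', 'Y2.3', 'Y2.2', 'Y2.0']
42 0.0 ['-', '-', '-', 'Y-1.2', 'Y-1.1', 'Y-0.3', '-', '-', '-', '-', 'Y2.1', 'Y1.9', 'Y2.2', '-']
42 0.0157 ['-', '-', '-', 'Y-1.1', 'Y-1.1', 'Y-0.3', '-', '-', '-', '-', 'Y2.1', 'Y2.0', 'Y2.2', '-']
42 0.3 ['Y0.4', '-', '-', 'Y-0.2', '-', 'Y-0.1', '-', 'Y2.1', '-', 'Y0.1', 'Y2.3', '-', 'Y2.3', '-']
```

```bash
python3 - <<'E'
from h import *
w=[.471,-.185]
for a in(36,40,43):
  for d in range(-180,181,20):
    out=[]
    for fl in(0,1):
      q=quat(np.radians(d),np.radians(a),fl);zt=Ro.from_quat(np.roll(q,-1)).as_matrix()[:,2]
      for P in(np.array([*w,.034]),np.array([*w,.034])-.1*zt,np.array([*w,.2])):
        j=manip.ik(P.tolist(),q.tolist()); out.append("-" if j is None else str(np.round(j[[0,4,6]],1)))
    if any(o!="-" for o in out): print(a,d,out)
E
```

```text
36 -180 ['[-0.  -0.1 -1.2]', '[-0.  -0.1 -1.2]', '[-0.1 -0.  -1.2]', '[0.4 0.3 1.5]', '[0.4 0.3 1.6]', '[0.4 0.2 1.6]']
36 -160 ['[-0.1  0.1 -1.1]', '[-0.1  0.1 -1.1]', '[-0.1  0.2 -1. ]', '[0.4 0.5 1.7]', '[0.3 0.4 1.7]', '[0.4 0.4 1.8]']
36 -140 ['[-0.2  0.3 -1. ]', '[-0.2  0.3 -1. ]', '[-0.2  0.3 -0.9]', '[0.3 0.7 1.8]', '[0.3 0.6 1.9]', '[0.4 0.6 2. ]']
36 -120 ['[-0.2  0.5 -0.9]', '[-0.3  0.4 -0.8]', '[-0.2  0.5 -0.7]', '[0.3 0.9 1.9]', '[0.3 0.7 2. ]', '[0.4 0.7 2.2]']
36 -100 ['[-0.3  0.7 -0.8]', '[-0.3  0.6 -0.8]', '[-0.2  0.7 -0.6]', '[0.3 1.1 2. ]', '[0.2 0.9 2.1]', '[0.4 0.8 2.3]']
36 -80 ['[-0.4  1.1 -0.9]', '[-0.4  0.9 -0.7]', '[-0.2  0.8 -0.5]', '[0.7 1.5 2. ]', '[0.7 1.3 2.1]', '[0.9 1.2 2.4]']
36 -60 ['[-0.5  2.  -1.5]', '[-0.3  1.3 -0.8]', '[-0.1  1.  -0.3]', '[-0.4  1.9  1.8]', '[0.8 1.4 2.3]', '[1.1 1.3 2.7]']
36 -40 ['-', '-', '[ 0.   1.1 -0. ]', '-', '-', '-']
36 -20 ['-', '-', '[1.4 1.2 0.3]', '-', '-', '-']
36 0 ['-', '-', '-', '-', '-', '[ 0.8 -1.  -0.2]']
36 20 ['[1.4 1.8 0.8]', '[1.7 0.7 1.9]', '[ 1.6 -0.2  2.5]', '[ 1.4  1.8 -2.3]', '[ 1.4 -1.   0.4]', '[ 0
[... 4290 characters left out ...]
, '[-0. -1. -2.]', '[ 0.9 -0.6  0.9]', '[ 0.9 -0.6  0.9]', '[ 0.8 -0.6  0.8]']
43 100 ['[ 0.2 -0.8 -1.7]', '[ 0.3 -0.8 -1.8]', '[ 0.2 -0.7 -1.9]', '[ 0.7 -0.4  1. ]', '[ 0.8 -0.4  1. ]', '[ 0.7 -0.5  0.9]']
43 120 ['[ 0.2 -0.6 -1.6]', '[ 0.2 -0.6 -1.7]', '[ 0.1 -0.5 -1.7]', '[ 0.6 -0.3  1.1]', '[ 0.7 -0.2  1.1]', '[ 0.6 -0.3  1.1]']
43 140 ['[ 0.1 -0.4 -1.5]', '[ 0.1 -0.4 -1.5]', '[ 0.1 -0.4 -1.6]', '[ 0.6 -0.1  1.3]', '[ 0.6 -0.1  1.2]', '[ 0.6 -0.1  1.2]']
43 160 ['[ 0.  -0.2 -1.4]', '[ 0.1 -0.2 -1.4]', '[ 0.  -0.2 -1.4]', '[0.5 0.1 1.4]', '[0.5 0.1 1.4]', '[0.5 0.1 1.4]']
43 180 ['[-0.  -0.1 -1.2]', '[-0.  -0.1 -1.2]', '[-0.1  0.  -1.2]', '[0.4 0.3 1.5]', '[0.4 0.3 1.6]', '[0.4 0.3 1.6]']
```

```bash
cat > cfg.py <<'E'
from h import *
L=np.radians(38); V=[.6195,.197,.0157]
def ax(q): return Ro.from_quat(np.roll(q,-1)).as_matrix()[:,2]
E
python3 - <<'E'
from cfg import *
import json
q=quat(np.radians(-100),L,0); P=np.array([.471,-.185,.036])-.12*ax(q)
manip.move_pose((P+[0,0,.06]).tolist(),q.tolist()); manip.movel(P.tolist())
R,t=RT("wrist"); f=manip.grab_frame("wrist")
np.savez("wr1.npz",R=R,t=t); cv2.imwrite("pics/w1.png",cv2.resize(f[:,:,::-1],(800,600),interpolation=cv2.INTER_CUBIC))
print(manip.read_clock(),manip.read_position(),manip.read_joint_positions(),manip.read_force())
for X in([.471,-.185,.064],[.471,-.185,.0]): print(proj("wrist",X,(R,t))/.7)
E
```

```text
1.6083 [ 0.48478078 -0.11240703  0.13127062] [-0.37154782  0.45438943  0.20922842  2.0663945   0.64609226  0.98746292
 -0.80924459] [-0.53488941  0.43865446  0.76510988]
[[402.71684967 337.9426213 ]]
[[402.81691316 252.27448813]]
```

View pics/w1.png

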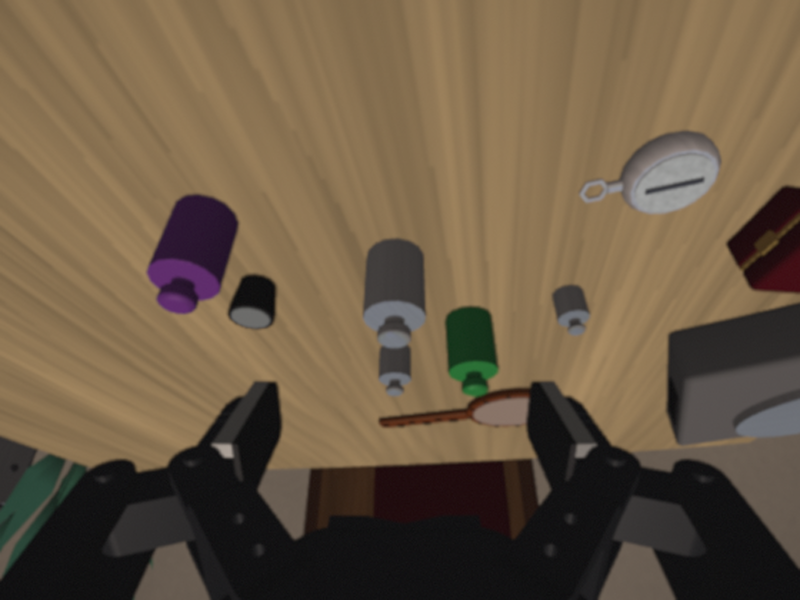

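The wrist view shows the nickel weight straight ahead. Its knob top is at (394,338), the body left and right edges are at 363 and 426, and the fingers straddle it clear of the green one at (472,350). I'll refine its position and grasp.

```bash
python3 - <<'E'
from cfg import *
d=np.load("wr1.npz");rt=(d["R"],d["t"])
k=onplane("wrist",np.array([394,339])*.7,.064,rt); print("knob",k)
# body shoulder ellipse centre at z=.048 ; body base at z=0
print("shoulder",onplane("wrist",np.array([394.5,318])*.7,.048,rt))
w=k[:2]
q=quat(np.radians(-100),L,0); G=np.array([w[0],w[1],.034])+.005*ax(q)
manip.movel((G-.12*ax(q)).tolist()); 
c=manip.movel(G.tolist(),v=.08,contact_N=6); print("contact",c,manip.read_position()-G)
if not c:
    manip.move_gripper(0.0,40); print(manip.read_grip_width(),manip.read_grasp_force(),manip.read_force(),manip.read_clock())
E
```

```text
knob [ 0.46585073 -0.1853515   0.064     ]
shoulder [ 0.46538716 -0.18825818  0.048     ]
contact False [0.00040021 0.0003404  0.00022862]
0.4291559036027131 39.955504392273724 [-0.35677274  2.81227573  4.70812788] 4.0167
```

```bash
python3 - <<'E'
from cfg import *
p=manip.read_position(); manip.movel((p+[0,0,.17]).tolist(),v=.15)
print(manip.read_force(),manip.read_grip_width())
q2=quat(V[2],L,0)
def pre(l): return W((0,.004,.094),V)[0]+(.005-l)*ax(q2)
print([manip.ik(pre(l).tolist(),q2.tolist()) is not None for l in(.14,.12,.1,.05,0)])
for y,P in((-75,[.48,-.12,.23]),(-50,[.5,-.04,.24]),(-25,[.53,.06,.24])):
    try: manip.move_pose(P,quat(np.radians(y),L,0).tolist()); print(y,np.round(manip.read_joint_positions(),2))
    except manip.MotionError as e: print(y,e)
print([manip.ik(pre(l).tolist(),q2.tolist()) for l in(.14,.12,.1,.0)],manip.read_clock(),manip.read_grip_width())
E
```

```text
[-0.50203752  0.5455657  -4.98149953] 0.43349831413346857
[True, True, True, True, True]
-75 [-0.37  0.17  0.17  2.17  0.82  0.95 -0.49]
-50 [-0.43  0.1   0.09  2.23  0.92  0.8  -0.31]
-25 [-0.48  0.09  0.02  2.24  1.    0.61 -0.11]
[array([-0.56026689,  0.18158871, -0.05258277,  2.24493538,  1.21788911,
        0.38590764, -0.10720268]), array([-0.56325037,  0.22483493, -0.03145463,  2.2381037 ,  1.30816701,
        0.36199092, -0.19099258]), array([-0.56880148,  0.26812566, -0.00738869,  2.22949736,  1.40313504,
        0.33987074, -0.28029929]), array([-0.5895598 ,  0.48396601,  0.10266063,  2.15883753,  1.93198969,
        0.26830555, -0.79322693])] 6.6167 0.43157671296492345
```

```bash
python3 - <<'E'
from cfg import *
q2=quat(V[2],L,0)
manip.move_pose((W((0,.004,.094),V)[0]-.125*ax(q2)).tolist(),q2.tolist()); manip.dwell(.3)
R,t=RT("wrist"); f=manip.grab_frame("wrist"); np.savez("wr2.npz",R=R,t=t)
cv2.imwrite("pics/w2.png",cv2.resize(f[:,:,::-1],(800,600),interpolation=cv2.INTER_CUBIC))
print(manip.read_clock(),manip.read_position(),manip.read_grip_width())
for v in((-.033,.05,.06),(-.02,.05,.08),(-.02,-.05,.08),(.02,.05,.08),(.02,-.05,.08),(-.011,-.104,.112),(-.011,-.092,.112),(-.055,-.145,.012),(-.055,.145,.012)): print(v,np.round(proj("wrist",W(v,V),(R,t))[0]/.7,1))
E
```

```text
7.6083 [0.54273365 0.1991641  0.19288359] 0.4342405374394786
(-0.033, 0.05, 0.06) [481.6 215.7]
(-0.02, 0.05, 0.08) [481.9 255.2]
(-0.02, -0.05, 0.08) [315.  255.5]
(0.02, 0.05, 0.08) [473.2 293.5]
(0.02, -0.05, 0.08) [325.1 293.7]
(-0.011, -0.104, 0.112) [219.  308.5]
(-0.011, -0.092, 0.112) [239.3 308.5]
(-0.055, -0.145, 0.012) [170.7 139. ]
(-0.055, 0.145, 0.012) [627.1 138. ]
```

View pics/w2.png

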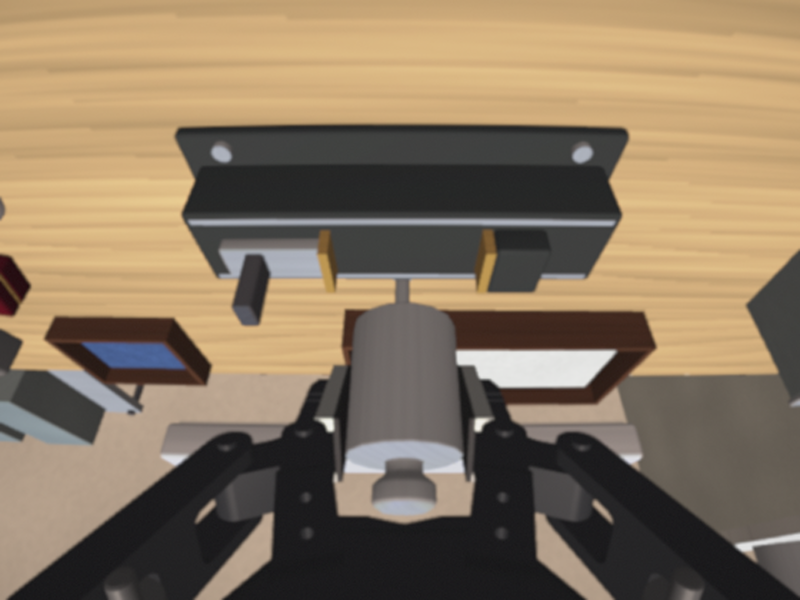

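The wrist view shows the weight held upright. The fixed jaw brass runs from (484,231) to (476,292), the moving brass from (331,231) to (336,291), and the tab is at about (250,300). The tab and moving jaw sit to +y of where I predicted, so I'll check an enlarged crop.

```bash
python3 - <<'E'
import cv2
f=cv2.imread("pics/w2.png")[205:345,210:510]   # cols 210..510 of 800-scale
f=cv2.resize(f,None,fx=2.65,fy=2.65,interpolation=cv2.INTER_CUBIC)
f=cv2.convertScaleAbs(f,alpha=1.5,beta=20)
for x in range(220,510,20): cv2.putText(f,str(x),(int((x-210)*2.65)-8,9),0,.35,(0,0,255),1);cv2.line(f,(int((x-210)*2.65),10),(int((x-210)*2.65),16),(0,0,255),1)
for y in range(220,345,20): cv2.putText(f,str(y),(0,int((y-205)*2.65)+4),0,.35,(0,0,255),1);cv2.line(f,(24,int((y-205)*2.65)),(30,int((y-205)*2.65)),(0,0,255),1)
cv2.imwrite("pics/w2c.png",f)
E
```

```text
(no output)
```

View pics/w2c.png

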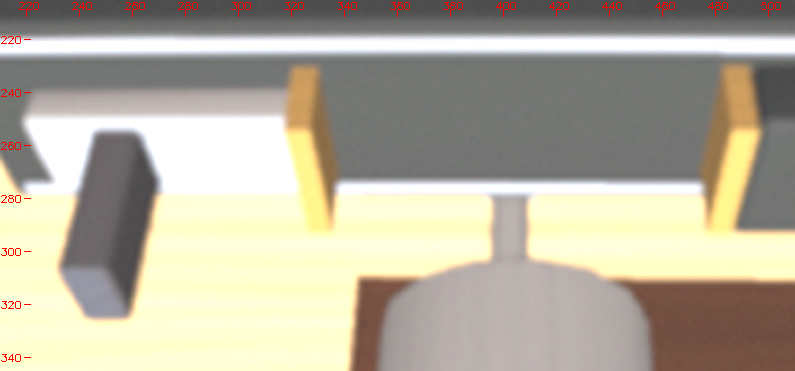

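```bash
python3 - <<'E'
from cfg import *
d=np.load("wr2.npz");rt=(d["R"],d["t"])
o=[((-.02,.05,.08),(487.4,253.3),0),((.02,.05,.08),(477.9,291.8),0),((-.02,-.05,.08),(327,253.3),1),((.02,-.05,.08),(336,291.8),1),
((-.011,-.104,.112),(232.6,305.4),1),((-.011,-.092,.112),(250.8,305.4),1),((.011,-.104,.112),(242,325),1),((.011,-.092,.112),(259,325),1)]
f=lambda p:np.concatenate([proj("wrist",W(np.add(v,(0,p[3]*m,0)),p),rt)[0]/.7-u for v,u,m in o])
r=least_squares(f,[*V,0]);print(r.x,np.round(f(r.x).reshape(-1,2),1).tolist())
# check against weight in hand: knob top, predicted if grasped as planned
q2=quat(V[2],L,0);g=np.linalg.inv(np.eye(3))
p=-rt[0].T@rt[1];print(p)
E
```

```text
[0.6173076  0.19995173 0.00596849 0.00468429] [[0.2, 0.2], [-0.3, 0.3], [0.4, -0.7], [-0.4, -0.3], [-2.2, 0.1], [0.2, 0.2], [-0.1, 0.2], [2.2, 0.3]]
[0.40099663 0.19691749 0.2468205 ]
```

```bash
sed -i 's/V=.*/V=[.6173,.2000,.0060]/' cfg.py; python3 - <<'E'
from cfg import *
d=np.load("wr2.npz");rt=(d["R"],d["t"])
tcp=manip.read_position(); q=manip.read_tool_rot(); g=tcp-.005*ax(q)
k=onplane("wrist",np.array([404,504])*.7,tcp[2]-.0301+.064,rt); print("knob-g",k-g)
# shoulder outline extreme points at z=.048
print("shoulder-g", onplane("wrist",np.array([404,454])*.7,tcp[2]-.0301+.048,rt)-g)
# projected full outline check with weight at g + best offset
a=np.linspace(0,2*np.pi,60)
for dx in(-.006,-.003,0,.003):
    c=g+[dx,0,0]; b=tcp[2]-.0301
    E=lambda r,z:proj("wrist",np.c_[c[0]+r*np.cos(a),c[1]+r*np.sin(a),0*a+b+z],rt)/.7
    K,S,B=E(.010,.064),E(.019,.048),E(.019,0)
    print(dx,"knob",K.min(0).round(),K.max(0).round(),"sh",S.min(0).round(),S.max(0).round(),"base",B.min(0).round(),B.max(0).round())
E
```

```text
knob-g [-0.00457933 -0.00018061  0.02996187]
shoulder-g [ 2.33303097e-03 -6.40988250e-05  1.39618704e-02]
-0.006 knob [370. 497.] [440. 508.] sh [342. 427.] [468. 462.] base [352. 282.] [457. 339.]
-0.003 knob [370. 499.] [439. 510.] sh [343. 431.] [466. 464.] base [353. 288.] [456. 342.]
0 knob [371. 501.] [438. 511.] sh [344. 434.] [465. 466.] base [353. 293.] [455. 346.]
0.003 knob [371. 503.] [437. 513.] sh [345. 437.] [464. 468.] base [354. 298.] [454. 349.]
```

```bash
python3 - <<'E'
import cv2
f=cv2.imread("pics/w2.png")[290:530,320:490]
f=cv2.resize(f,None,fx=2.4,fy=2.4,interpolation=cv2.INTER_CUBIC)
for x in range(320,490,20): cv2.putText(f,str(x),(int((x-320)*2.4)-8,9),0,.35,(0,0,255),1);cv2.line(f,(int((x-320)*2.4),10),(int((x-320)*2.4),16),(0,0,255),1)
for y in range(300,530,20): cv2.putText(f,str(y),(0,int((y-290)*2.4)+4),0,.35,(0,0,255),1);cv2.line(f,(24,int((y-290)*2.4)),(30,int((y-290)*2.4)),(0,0,255),1)
cv2.imwrite("pics/w2k.png",f)
E
```

```text
(no output)
```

View pics/w2k.png

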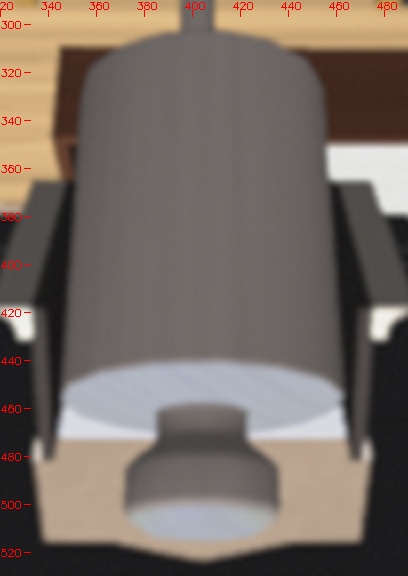

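```bash
python3 - <<'E'
from cfg import *
q2=quat(V[2],L,0)
T=W((-.0045,.004,.0605+.034),V)[0]+.005*ax(q2); T[2]=.0902
U=T+[0,0,.008]
manip.movel((U-.11*ax(q2)).tolist(),q2.tolist(),v=.08)
print(manip.movel(U.tolist(),v=.08,contact_N=8),manip.read_position()-U)
manip.dwell(.3)
c=manip.movel((T-[0,0,.006]).tolist(),v=.015,contact_N=4)
print(c,manip.read_position()-T,manip.read_force(),manip.read_clock(),manip.read_grip_width())
E
```

```text
False [-7.53694210e-05  1.91355943e-04  3.51387251e-04]
True [-3.66823051e-05  3.94337452e-05  1.60216485e-04] [-0.81203122  0.8413271   4.80200748] 10.3 0.43188376804399076
```

```bash
python3 - <<'E'
from cfg import *
q2=quat(V[2],L,0); p=manip.read_position()
manip.move_gripper(.57); print(manip.read_grip_width(),manip.read_force())
print(manip.movel((p-.04*ax(q2)).tolist(),v=.05,contact_N=6)); manip.movel((p-.12*ax(q2)).tolist(),v=.12); manip.dwell(.2)
R,t=RT("wrist"); f=manip.grab_frame("wrist"); np.savez("wr3.npz",R=R,t=t)
cv2.imwrite("pics/w3.png",cv2.resize(f[:,:,::-1],(800,600),interpolation=cv2.INTER_CUBIC))
print(manip.read_clock(),manip.read_force())
P=W((0,-.098+.0047,.100),V)[0]+.005*ax(q2)
print([manip.ik((P-l*ax(q2)).tolist(),q2.tolist()) for l in(.11,.06,0)])
a=np.linspace(0,2*np.pi,60)
for r,z in((.01,.124),(.019,.108),(.019,.06)):
    E=proj("wrist",W(np.c_[r*np.cos(a),.004+r*np.sin(a),0*a+z],V),(R,t))/.7; print(E.min(0).round(),E.max(0).round())
E
```

```text
0.5708393079649003 [0.10318494 0.27250378 0.74346429]
False
12.6083 [-0.03839889  0.10519157 -0.23108723]
[array([-0.43273363,  0.1817324 ,  0.055586  ,  2.30553721,  1.4503355 ,
        0.21921909, -0.18099946]), array([-0.15186015,  0.31288772, -0.23650552,  2.26152628,  1.790522  ,
        0.29057671, -0.48246892]), array([-0.14178477,  0.4487915 , -0.22476713,  2.21077624,  2.06465137,
        0.32354241, -0.72759656])]
[386. 341.] [422. 358.]
[372. 307.] [436. 341.]
[375. 242.] [433. 280.]
```

View pics/w3.png

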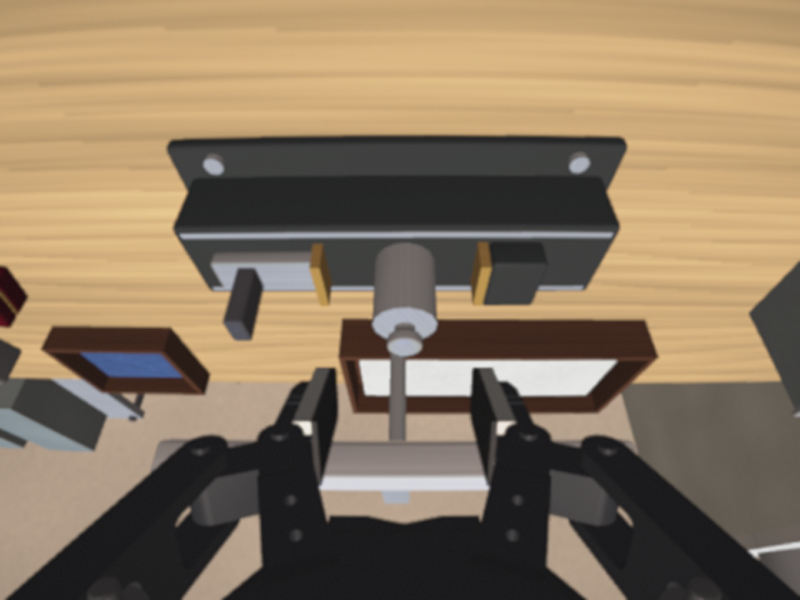

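The weight stands upright and released, with its knob at (404,347), within about 1 mm of the predicted centred position. Next is the tab.

```bash
python3 - <<'E'
from cfg import *
q2=quat(V[2],L,0)
P=W((-.001,-.098+.0047,.102),V)[0]+.005*ax(q2)
manip.move_pose((P-.085*ax(q2)).tolist(),q2.tolist()); manip.move_gripper(.36)
print(np.round(manip.read_joint_positions(),2),manip.read_position()-P,manip.read_clock())
c=manip.movel(P.tolist(),v=.06,contact_N=5); print(c,manip.read_position()-P,manip.read_force())
if not c:
    manip.move_gripper(0,30); print(manip.read_grip_width(),manip.read_grasp_force(),manip.read_force(),manip.read_clock())
E
```

```text
[-0.33  0.24 -0.05  2.29  1.64  0.23 -0.36] [-0.05237346  0.00114536  0.06720636] 13.4167
False [-3.86580649e-05  1.40664215e-04  3.29426076e-04] [-0.26327981  0.07399042 -0.34345041]
0.13903238398354698 31.55259668827057 [-3.67132004 -1.20368893  3.95833322] 15.275
```

```bash
python3 - <<'E'
from cfg import *
p0=manip.read_position(); u=np.array([-np.sin(V[2]),np.cos(V[2]),0])
manip.movel((p0+.024*u).tolist(),v=.03); print((manip.read_position()-p0)@u,manip.read_force())
manip.movel((p0+.050*u).tolist(),v=.02,contact_N=10); print((manip.read_position()-p0)@u,manip.read_force())
c=manip.movel((p0+.066*u).tolist(),v=.008,contact_N=9); print(c,(manip.read_position()-p0)@u,manip.read_force(),manip.read_clock())
E
```

```text
0.02272848057564501 [-3.89533417 -2.91077597  4.87459195]
0.04711117954483693 [-6.44675961 -6.63884481  8.07157506]
True 0.05614234149018559 [-1.31487942 -1.66532829  4.01333473] 19.0833
```

```bash
python3 - <<'E'
from cfg import *
u=np.array([-np.sin(V[2]),np.cos(V[2]),0]); p0=manip.read_position()
for n in(8,10):
    p=manip.read_position(); print(manip.read_force())
    c=manip.movel((p+.004*u).tolist(),v=.006,contact_N=n); print(c,(manip.read_position()-p0)@u,manip.read_force())
manip.dwell(.3); print((manip.read_position()-p0)@u,manip.read_force(),manip.read_grip_width(),manip.read_clock())
R,t=RT("wrist"); f=manip.grab_frame("wrist"); np.savez("wr4.npz",R=R,t=t)
cv2.imwrite("pics/w4.png",cv2.resize(f[:,:,::-1],(800,600),interpolation=cv2.INTER_CUBIC))
E
```

```text
[-1.31487942 -1.66532829  4.01333473]
True 1.0121251193472473e-05 [ 0.03039298 -0.75650573  3.3263755 ]
[ 0.03039298 -0.75650573  3.3263755 ]
False 4.799531919874066e-05 [-4.30567502 -8.83713689  7.91943442]
3.172148834462579e-05 [-4.83793233 -7.88992221  6.61227116] 0.13369275242113027 20.8833
```

View pics/w4.png

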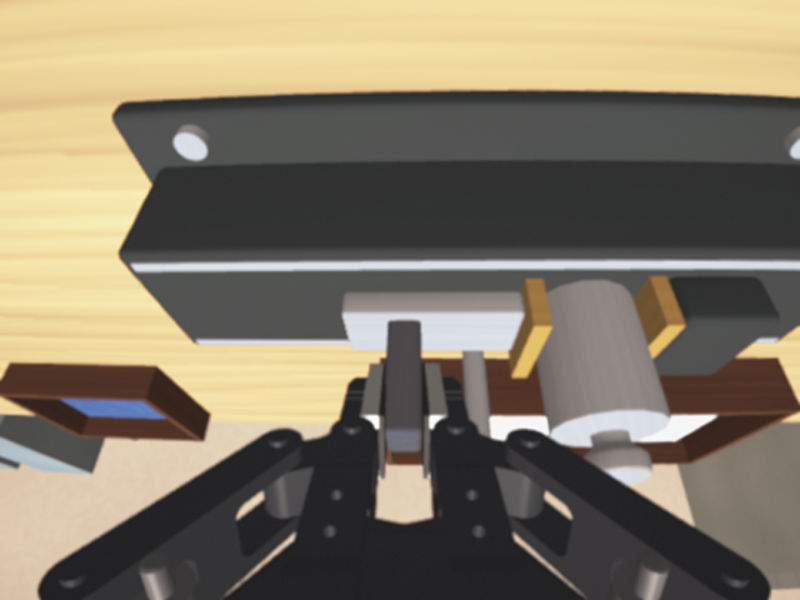

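```bash
python3 - <<'E'
from cfg import *
d=np.load("wr4.npz");rt=(d["R"],d["t"])
for j in(.060,.061,.062):
    print(j,[np.round(proj("wrist",W((x,-.05+j,.08),V),rt)[0]/.7,1).tolist() for x in(-.02,.02)])
print("fixed",[np.round(proj("wrist",W((x,.05,.08),V),rt)[0]/.7,1).tolist() for x in(-.02,.02)])
a=np.linspace(0,2*np.pi,90)
for r,z in((.01,.124),(.019,.108),(.019,.06)):
    E=proj("wrist",W(np.c_[r*np.cos(a),.031+r*np.sin(a),0*a+z],V),rt)/.7; print(E.min(0).round(),E.max(0).round())
f=cv2.imread("pics/w4.png")[260:490,500:710]; f=cv2.convertScaleAbs(cv2.resize(f,None,fx=2.6,fy=2.6,interpolation=cv2.INTER_CUBIC),alpha=1.3)
for x in range(500,710,20): cv2.putText(f,str(x),(int((x-500)*2.6)-8,9),0,.35,(0,0,255),1)
for y in range(280,490,20): cv2.putText(f,str(y),(0,int((y-260)*2.6)+4),0,.35,(0,0,255),1)
cv2.imwrite("pics/w4c.png",f)
E
```

```text
0.06 [[548.2, 323.2], [522.5, 374.5]]
0.061 [[551.3, 323.2], [524.9, 374.5]]
0.062 [[554.3, 323.2], [527.4, 374.5]]
fixed [[668.8, 322.9], [620.9, 374.1]]
[588. 470.] [656. 484.]
[551. 407.] [673. 443.]
[530. 276.] [632. 330.]
```

View pics/w4c.png

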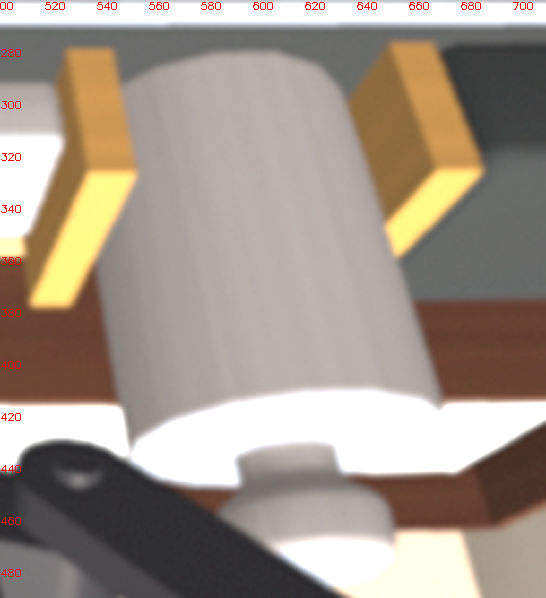

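The crop shows the weight touching both brass faces. The moving face corner is at (552,326), which matches jaw ≈ 0.0615–0.062. The arm is blocked at about 8 N, so the closure is gentle. I'll release the tab and retreat.

```bash
python3 - <<'E'
from cfg import *
q2=quat(V[2],L,0)
manip.move_gripper(.36); p=manip.read_position(); print(manip.read_force(),manip.read_grip_width())
print(manip.movel((p-.05*ax(q2)).tolist(),v=.05,contact_N=5)); manip.movel((p-.1*ax(q2)).tolist(),v=.1); manip.dwell(.3)
R,t=RT("wrist"); f=manip.grab_frame("wrist")
print(manip.read_clock(),manip.read_force())
for j in(.060,.062): print([np.round(proj("wrist",W((x,-.05+j,.08),V),(R,t))[0]/.7,1).tolist() for x in(-.02,.02)])
print("fixed",[np.round(proj("wrist",W((x,.05,.08),V),(R,t))[0]/.7,1).tolist() for x in(-.02,.02)])
f=cv2.resize(f[:,:,::-1],(800,600),interpolation=cv2.INTER_CUBIC); cv2.imwrite("pics/w5.png",f)
E
```

```text
[-0.75558939 -0.00488106  0.5016753 ] 0.3625256986329985
False
23.4083 [ 0.26575437  0.59278193 -0.33251593]
[[484.6, 259.1], [475.6, 300.3]]
[[488.3, 259.1], [478.8, 300.3]]
fixed [[557.7, 259.2], [539.8, 300.3]]
```

View pics/w5.png

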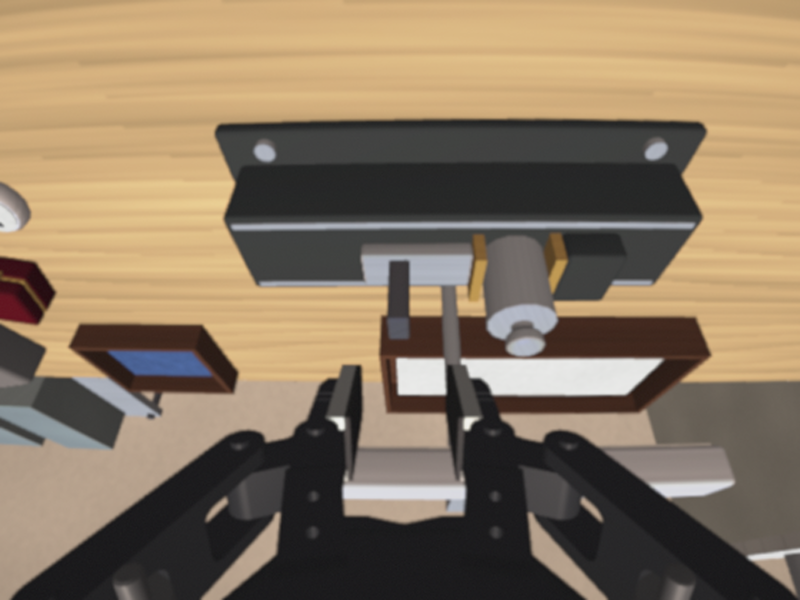

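The picture shows the weight upright between both brass faces (487 and 558), with the robot clear of everything, so I'm handing in.

```bash
python3 -c "
from rig import manip
print(manip.close_job())"
```

```text
the job is handed in; nothing more can be done
None
```

The large nickel weight stands upright, about 1–2 mm from centred between the brass jaws, and the moving jaw was slid by its tab until it stopped against the weight at about 8–9 N; the job was handed in at about 23 s with the robot clear, no sign of a bump on the lamp, and nothing else touched on purpose.

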